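Set the angle sleeve and hold the sample panel up to the marker

TASK

On the tilting stand, turn the angle sleeve from where it is to 4 while the panel still lies flat; this swings the marker arm up to 40 degrees. Then take the panel by its grip bar, raise it until it is level with the marker arm (40 degrees) and keep holding it there, still, for the dent inspection: the panel falls if let go, so finish while holding it. Leave the other things on the bench where they are.

Things in the scene. Friction and masses are not known exactly. Their poses are not given: they have to be found in the camera images.
- stand: Dark steel tilting stand fixed to the bench, base plate 230 x 250 x 12 mm, yaw up to 0.3 rad either way. Origin on the bench (z = 0) near the plate's middle; z up, +x from the grip bar to the hinge, +y to the side with the upright quadrant. 'Offset' below means (x, y, z) in mm in this frame.
- panel (a joint): Angle of the white panel (rad): 0 lying flat on its stops, as at the start, growing as its free edge rises; 0.698 is 40 degrees; end stop 1.25. The panel is 200 x 200 mm, 4 mm thick, 0.35 to 0.6 kg, hinged almost without friction along its far (+x) edge, so it falls shut when let go.
- panel_hinge (a point): Point on the panel's hinge axis, at the middle of its width, offset (120, 0, 70). The axis is the stand's y.
- panel_bar (a point): Middle of the grip bar: round steel, 12 mm thick, parallel to the hinge, 235 mm from its axis in the panel's plane, 27 mm clear of the panel's edge, on two arms at 60 mm either side. Flat: offset (-115, 0, 70), only the bench beneath. Pinched from above by fingers closing along the stand's x, it turns easily between them; rising, it circles up and towards the hinge.
- sleeve (a joint): Turn of the angle sleeve (rad), clockwise seen from above: 0 at number 0, 0.3 rad for each number, so 1.2 at 4 and 1.8 at 6. A spring detent (about 0.1 N m) pulls it onto the nearest number. It starts at 0, 1 or 2. Each number swings the marker arm by 10 degrees.
- sleeve_grip (a point): Point on the sleeve's vertical axis where to grip, 18 mm below its top, offset (-80, -160, 70). The sleeve is a round black ribbed collar 34 mm across, 44 to 88 mm above the bench, on a 44 mm flange with a white pointer rib (and one on its top), standing on an aluminium block about 100 x 100 x 34 mm beside the panel.
- number_4 (a point): The line of number 4 on top of the sleeve's block, 35 mm from the sleeve's axis. Black lines and numerals 0 to 6 surround the sleeve: 0 on the stand's +x side of the axis, the rest every 0.3 rad clockwise seen from above, 6 a little past the -y side.
- marker_tip (a point): Tip of the thin steel marker arm, 180 mm from the hinge axis, beside the panel's +y edge. It turns about the panel's hinge axis, geared to the sleeve: flat at 0, 40 degrees up at 4. Behind it stands the aluminium quadrant, an arc 150 to 180 mm from the axis, black lines every 10 degrees from 0 to 60 (0 and 40 longer), top 230 mm above the bench.
- mallet: Bystander: yellow and black mallet, 330 mm long, 60 mm high, lying beyond the quadrant. Origin at mid-length on the bench.
- tab_a: Bystander: small black glue tab, 26 mm wide, 30 mm high, in front of the stand on its left. Origin under its centre.
- tab_b: Bystander: another such glue tab, in front of the sleeve. Origin under its centre.
- puller: Bystander: aluminium dent puller on two rubber feet, 127 mm high, to the right of the sleeve. Origin under its centre.
- glue: Bystander: black squeeze bottle, 48 mm wide, 130 mm high, to the left of the mallet. Origin under its centre.
- drill: Bystander: cordless drill standing on its battery, 202 mm high, far left. Origin under its battery's centre.
- tub: Bystander: white plastic bowl, 80 mm wide, 45 mm high, left in front of the quadrant. Origin under its centre.

How it is judged:
By the outcome, as a careful person would: the job done as asked, in the order asked, and still so for the second after the job is handed in, while the arm keeps its last pose, push and grip.
It also fails if it takes over 45 s, if anything falls off the work surface, if the arm or the gripper's body presses on something with over 40 N, if the wrist force passes 120 N, or if a joint passes its speed limit or range.

ROBOT

A 7-joint arm with a two-finger parallel gripper is mounted at the origin on the work surface. World frame = base frame: x ahead of the robot, y to its left, z up, the work surface at z = 0. Lengths are in m, angles in degrees, forces in N, time in s.
With the tool pointing down it reaches from about 0.425 to 0.875 m from the base axis. Payload 4.7 kg.
Tool frame: the origin (TCP) lies midway between the tips of the shut fingers; the grasp point (between the pads) lies 19 mm behind it; z points along the fingers, y is the line along which they close (so a half turn about z gives the same grasp; the last joint's range is limited). The gripper opens to 87 mm and grips with 3 to 60 N. Pads are 19 mm wide; open, the fingers measure 117 mm over their backs; the gripper's body (75 mm by 190 mm) begins 51 mm behind the grasp point.
Start: joints at [-73.447, 18.392, -4.016, 83.108, 1.295, 78.541, -3.26], TCP at [0.176, 0.626, 0.223] pointing down, gripper open.
Joint ranges: [-163.93, 163.93], [-17.29, 119.83], [-79.2, 71.16], [3.27, 140.29], [-89.18, 269.18], [5.43, 117.66], [-154.24, 154.24]. Speed limits (degrees/s): [147.25, 147.25, 180, 180, 180, 180, 180].

INTERFACE

Orientations are given as [roll, pitch, yaw] about the fixed x, y, z axes, in that order (R = Rz(yaw) Ry(pitch) Rx(roll)).
In Python, from cell import env, viewer, boxes_of, masks_of gives the robot as it stands. The module is installed in compiled form; this text tells all that it offers.
- The arm moves only by the tool apply_moves, never from a script. Its argument "moves" is a list of rows, each a list of 7 numbers: the shift along the tool's x, y, z scaled (see below), then the turn, a rotation vector about the tool's x, y, z scaled (see below), then the opening, from 0 (shut) to 1 (fully open). A call has 1 to 20 rows; each row is the pose to reach, as a shift and turn from the pose commanded when the call began, along the tool's axes at that moment; what a row does not reach only later rows make up. The controller multiplies each number of a shift by 0.2 m and each number of a turn by 1.5 rad. A row lasts 1/10 s, in which the tool goes at most 50 mm and 8.59 degrees, less where a joint would pass 70% of its speed; a pose out of reach is approached as far as the arm can. A call with a number of a shift or a turn outside -1 to 1 is refused whole. A call with a gripper value outside its range is refused whole. The fingers move at their own pace and stop on an object; "grip_force" is the grip in N (left out, the last holds). Time passes only in rows, so rows that repeat a pose let the fingers close. It gives the time, the measured TCP pose, the force, the opening and the grip force at its end, in the units of the state.
- env.get_obs(): the state, without advancing time (a new reading comes with each control period).
- viewer.read_camera(name): name is "side" or "top" or "wrist"; returns the picture (384x512x3 uint8, red, green, blue); there is no depth.
- viewer.get_calibration(name): a dict with "fov_y" (degrees; the focal length in pixels is half the picture's height over the tangent of half this angle, whatever the lens; pixels are square), "cx", "cy" (the principal point, pixels), "position" and "orientation" of the camera in the world. Camera axes: x right, y up, looking along -z (the intrinsics and any distortion apply to the point x, -y, -z); pixel columns grow to the right and rows downward; lengths in m; the calibration is good to about 2 mm. A picture is of the moment at which its call begins: read the wrist's pose just before it. get_calibration takes no time and is no camera call; for the wrist camera it gives the pose at the moment of the call.
- env.sign_off(): hands the job in; it is judged then, once.
Trained networks look in the newest picture that a camera, given by its name, has taken for a name from the list of things; names that differ only in an ending like _2 or _b are one class to them, and where a whole thing is asked for, a point or a joint stands for the part that bears it (a point fixed in the world has none). Each returns a list of dicts, best first, with "conf" (0 to 1); they miss things now and then, are a little off and sometimes report something else, mostly with a low value. They report only what shows in the picture. A call takes as long as a camera call.
- boxes_of(camera, target): "location" ([column, row] in pixels, amid what is visible of it).
- masks_of(camera, target): "pixels" (384x512 bool, what is visible of it) and "location" ([column, row] in pixels, amid what is visible of it).
The state is a dict: "time_s": time; "qpos": joint angles; "joint_velocities": joint speeds; "effort": joint torques, N m; "tool_pos": TCP position; "tool_rot": TCP orientation; "force": force on the tool from outside, world axes, zero at the start; "wrist_torque": the same for the moment, N m; "grip_width": finger opening in m; "grasp_force": force on a finger pad.
Only numpy, scipy, OpenCV 4.12 (cv2) and the standard library are available. Lean on these libraries where they do the work, as an engineer would, in place of code of your own. Each camera call takes 0.05 s, during which the arm holds its last target. There are 200 camera calls.

## Working session

There is one attempt and no reset: what is moved stays moved. The work goes in short steps, Python scripts to look and compute and a tool call to move; the robot and the scene stay as the last step left them, time stands still between calls to the robot, and variables do not carry over. Pictures are saved under pics/ and viewed, at most 10 in all, crops included, and the job is handed in when it is done.

Besides the shell and the picture viewer there is one more tool, called after ">>>" as name([rows], argument=value, ...), one row to a line, values as JSON. apply_moves: Moves the arm, as the interface text tells. Shifts and turns lie within -1 to 1; 1 stands for 0.2 m of shift or 1.5 rad of turn. Its arguments: {"type":"object","properties":{"moves":{"type":"array","items":{"type":"array","items":{"type":"number","minimum":-1,"maximum":1}}},"grip_force":{"type":"number"}},"required":["moves"]}

```bash
mkdir -p pics
python3 - <<'E'
from cell import env, viewer, boxes_of, masks_of
import cv2,numpy as np
o=env.get_obs()
for k,v in o.items(): print(k,np.round(v,4))
for c in ["top","side"]:
    im=viewer.read_camera(c); cv2.imwrite(f"pics/{c}0.png",im[...,::-1])
    cal=viewer.get_calibration(c); print(c,cal)
    for t in ["stand","panel_bar","panel_hinge","sleeve_grip","number_4","marker_tip","panel","sleeve","puller","tab_a"]:
        print(t,[(np.round(b["location"],1),round(b["conf"],2)) for b in boxes_of(c,t)[:3]])
a=cv2.imread("pics/top0.png");b=cv2.imread("pics/side0.png")
cv2.imwrite("pics/t0.png",cv2.resize(a,(800,600)));cv2.imwrite("pics/s0.png",cv2.resize(b,(800,600)))
E
```

```text
time_s 0.0
qpos [-73.4478  18.4394  -4.0148  83.174    1.297   78.5411  -3.2604]
joint_velocities [ 0.0534  0.0231  0.0456  0.0074 -0.0606  0.0076 -0.0613]
effort [-0.00000e+00 -4.91280e+01 -4.03700e-01 -3.12536e+01 -6.37000e-02
  4.38000e-02  2.00000e-04]
tool_pos [0.1763 0.6251 0.2215]
tool_rot [-1.798908e+02  7.900000e-03  1.642569e+02]
force [ 0.1544 -0.375  -0.2696]
wrist_torque [ 0.0126  0.0432 -0.0258]
grasp_force 0.0
grip_width 0.087
top {'fov_y': 47.17390998913082, 'cx': 250.15875362862084, 'cy': 196.24060275293806, 'position': array([0.28466695, 0.07595248, 1.24093675]), 'orientation': array([ 13.02459752,   0.15653354, -88.44581311])}
stand [(array([293.8, 193.6]), 0.57), (array([144.9, 127.4]), 0.16)]
panel_bar [(array([287.1, 187.5]), 0.76), (array([294.2, 196.2]), 0.67)]
panel_hinge [(array([288. , 188.9]), 0.72)]
sleeve_grip [(array([332.3, 235.7]), 0.54)]
number_4 []
marker_tip [(array([244.7, 187.6]), 0.5)]
panel [(array([286.8, 187.1]), 0.72)]
sleeve [(array([286.9, 188.3]), 0.4), (array([323.9, 277.1]), 0.35)]
puller [(array([385.1, 262.2]), 0.91)]
tab_a [(array([2
[... 152 characters left out ...]
.87979180865045, 'position': array([ 0.44011835, -0.70254131,  0.75598061]), 'orientation': array([48.73262698, -1.23499363, -7.47077596])}
stand [(array([273.2, 239.8]), 0.57)]
panel_bar [(array([276.9, 222.2]), 0.84), (array([333.1, 170.9]), 0.35)]
panel_hinge [(array([275.7, 221.7]), 0.62)]
sleeve_grip [(array([222.6, 270. ]), 0.67), (array([334.6, 171.1]), 0.17)]
number_4 [(array([273.5, 235.9]), 0.96)]
marker_tip [(array([287.7, 178.5]), 0.55)]
panel [(array([274.2, 218.4]), 0.76)]
sleeve [(array([222.6, 267.3]), 0.86)]
puller [(array([200. , 331.4]), 0.98), (array([305.4, 108.8]), 0.65), (array([273.7, 220.8]), 0.26)]
tab_a [(array([174.5, 276.7]), 0.63), (array([202.7, 198. ]), 0.49)]
```

View pics/t0.png

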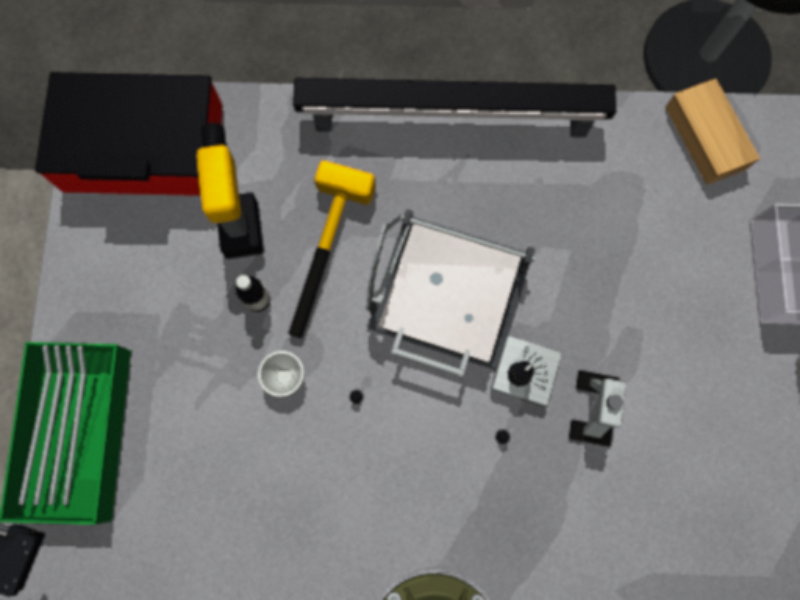

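View pics/s0.png

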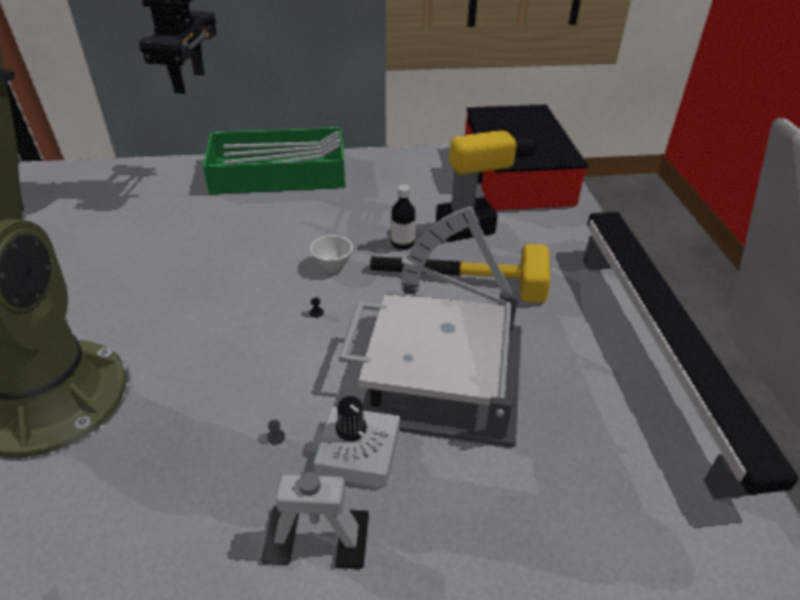

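The pictures show the panel at about (455,290) top and (440,345) side in the 800-px views. The sleeve is at (520,373) and (350,404), the grip bar runs (395,350)–(465,370) in the top view, and the puller and tab_b are near the sleeve. I'll fit the stand pose to these landmarks.

```bash
cat > h.py <<'E'
import numpy as np
from scipy.spatial.transform import Rotation as R
from scipy.optimize import least_squares
def proj(cal,P):
    Rc=R.from_euler('xyz',cal['orientation'],degrees=True).as_matrix()
    q=(np.atleast_2d(P)-cal['position'])@Rc
    f=192/np.tan(np.radians(cal['fov_y'])/2)
    return np.c_[cal['cx']+f*q[:,0]/-q[:,2], cal['cy']+f*-q[:,1]/-q[:,2]]
def st(p,P):
    P=np.atleast_2d(P)/1000; c,s=np.cos(p[2]),np.sin(p[2])
    return np.c_[p[0]+c*P[:,0]-s*P[:,1], p[1]+s*P[:,0]+c*P[:,1], P[:,2]]
E
python3 - <<'E'
from h import *
from cell import viewer
M=np.array([[112,100,72],[112,-100,72],[-88,-100,72],[-88,100,72],[-115,60,76],[-115,-60,76],[-80,-160,88]])
pt=np.array([[415,222],[525,258],[492,361],[378,329],[395,350],[465,370],[520,373]])*.64
ps=np.array([[388,298],[508,306],[503,397],[363,386],[362,306],[344,358],[349,404]])*.64
ct,cs=viewer.get_calibration("top"),viewer.get_calibration("side")
for w in ((1,0),(0,1),(1,1)):
    f=lambda p:np.r_[w[0]*(proj(ct,st(p,M))-pt).ravel(),w[1]*(proj(cs,st(p,M))-ps).ravel()]
    r=least_squares(f,[.6,0,0.0],loss='soft_l1'); p=r.x; print(np.round(p,4))
print(np.round(f(p).reshape(-1,2),1))
np.save("p.npy",p)
print(st(p,[[-80,-160,70],[-115,0,70],[120,0,70]]))
def tri(a,b,z):
    return least_squares(lambda P:np.r_[(proj(ct,P)-a).ravel(),(proj(cs,P)-b).ravel()],[.6,0,z]).x
print("puller",tri([385,257],[200,312],.1), "tab",tri([322,279],[176,276],.02))
E
```

```text
[ 0.572  -0.0159 -0.2988]
[ 0.5703  0.0074 -0.038 ]
[ 0.5731 -0.0148 -0.2688]
[[ -1.6   1.5]
 [ -3.   -1.7]
 [ -0.6   0.8]
 [  1.   -0.1]
 [  1.4  -0.1]
 [ -0.3   0.1]
 [  5.1  -4.1]
 [ 72.8   4.3]
 [ -6.7  59.1]
 [-94.   -9.9]
 [ 11.  -60.3]
 [ -1.8  -1.3]
 [ -0.4  -0.5]
 [  2.4   2.2]]
[[ 0.45349188 -0.14777649  0.07      ]
 [ 0.46223396  0.01577343  0.07      ]
 [ 0.68879774 -0.04662732  0.07      ]]
puller [ 0.39812713 -0.26759312  0.09345076] tab [ 0.34160933 -0.11635412  0.01279783]
```

Run:
```python
from h import *
from cell import viewer
M=np.array([[112,100,72],[112,-100,72],[-88,-100,72],[-88,100,72],[-115,60,76],[-115,-60,76],[-80,-160,88]])
pt=np.array([[415,222],[525,258],[492,361],[378,329],[395,350],[465,370],[527,367]])*.64
ps=np.array([[508,306],[503,397],[363,386],[388,298],[362,306],[344,358],[349,404]])*.64
ct,cs=viewer.get_calibration("top"),viewer.get_calibration("side")
for w in ((1,0),(0,1),(1,1)):
    f=lambda p:np.r_[w[0]*(proj(ct,st(p,M))-pt).ravel(),w[1]*(proj(cs,st(p,M))-ps).ravel()]
    r=least_squares(f,[.6,0,0.0],loss='soft_l1'); p=r.x; print(np.round(p,4))
print(np.round(f(p).reshape(-1,2),1))
np.save("p.npy",p)
print(st(p,[[-80,-160,70],[-115,0,70],[120,0,70]]))
# crop around sleeve
import cv2
im=cv2.imread("pics/top0.png")[200:280,290:400]; b=cv2.imread("pics/side0.png")[240:320,170:280]
cv2.imwrite("pics/c.png",np.vstack([cv2.resize(im,None,fx=3.6,fy=3.6,interpolation=2),cv2.resize(b,None,fx=3.6,fy=3.6,interpolation=2)]))
```

```text
[ 0.5734 -0.0165 -0.287 ]
[ 0.5797 -0.0186 -0.2781]
[ 0.5755 -0.0173 -0.2886]
[[ 0.2  0.3]
 [-1.5 -1.7]
 [-0.5  0.4]
 [ 1.6 -1.8]
 [ 1.7 -1.6]
 [-0.3 -0.6]
 [ 0.7 -0.2]
 [-2.1  0.4]
 [-3.1  2.4]
 [-3.9 -2.8]
 [-3.1 -3.8]
 [-0.1 -1.3]
 [ 0.4 -0.5]
 [ 2.3  2.3]]
[[ 0.45328667 -0.14792846  0.07      ]
 [ 0.46527789  0.01541539  0.07      ]
 [ 0.69055657 -0.05147644  0.07      ]]
```

View pics/c.png

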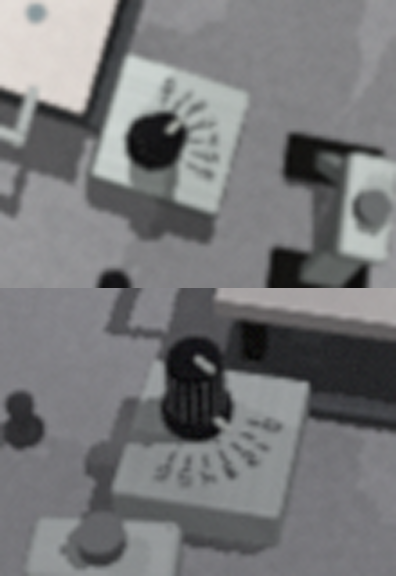

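```bash
cat >> h.py <<'E'
def row(o,pos,yaw):
    "scaled row from state o to world pos, tool pointing straight down with yaw deg"
    A=R.from_euler('xyz',o['tool_rot'],degrees=True); B=R.from_euler('xyz',[180,0,yaw],degrees=True)
    return np.round(np.r_[A.inv().apply(np.array(pos)-o['tool_pos'])/.2,(A.inv()*B).as_rotvec()/1.5],3)
def chain(o,tg):
    o=dict(o); o['tool_pos']=np.array(o['tool_pos'])
    for p,y in tg:
        print(p,y,row(o,p,y).tolist(), 'dist',np.linalg.norm(np.array(p)-o['tool_pos']).round(3))
        o['tool_pos']=np.array(p); o['tool_rot']=[180,0,y]
E
python3 - <<'E'
from h import *
from cell import env
chain(env.get_obs(),[((.31,.46,.32),140),((.42,.32,.33),115),((.45,.15,.33),95),((.45,.0,.33),80),((.425,-.14,.27),73.5)])
E
```

```text
(0.31, 0.46, 0.32) 140 [-0.868, -0.616, -0.487, 0.0, 0.0, 0.282] dist 0.234
(0.42, 0.32, 0.33) 115 [-0.871, -0.183, -0.05, 0.0, -0.0, 0.291] dist 0.178
(0.45, 0.15, 0.33) 95 [-0.834, -0.223, -0.0, 0.0, -0.0, 0.233] dist 0.173
(0.45, 0.0, 0.33) 80 [-0.747, -0.065, -0.0, -0.0, -0.0, 0.175] dist 0.15
(0.425, -0.14, 0.27) 73.5 [-0.711, -0.002, 0.3, -0.0, -0.0, 0.076] dist 0.154
```

>>> apply_moves([
  [-0.868,-0.616,-0.487,0,0,0.282,1],
  [-0.868,-0.616,-0.487,0,0,0.282,1],
  [-0.868,-0.616,-0.487,0,0,0.282,1],
  [-0.868,-0.616,-0.487,0,0,0.282,1],
  [-0.868,-0.616,-0.487,0,0,0.282,1],
])

```text
time_s: 1.6
tool_pos: [0.313, 0.4573, 0.3221]
tool_rot: [179.8, 0.0, 139.8]
force: [0.8, 1.1, -0.2]
grip_width: 0.0873
grasp_force: 0.0
```

>>> apply_moves([
  [-0.871,-0.183,-0.05,0,0,0.291,1],
  [-0.871,-0.183,-0.05,0,0,0.291,1],
  [-0.871,-0.183,-0.05,0,0,0.291,1],
  [-0.871,-0.183,-0.05,0,0,0.291,1],
])

```text
time_s: 2.0
tool_pos: [0.423, 0.3155, 0.3308]
tool_rot: [179.9, 0.1, 114.5]
force: [0.8, -0.0, -0.6]
grip_width: 0.0869
grasp_force: 0.0
```

>>> apply_moves([
  [-0.834,-0.223,0,0,0,0.233,1],
  [-0.834,-0.223,0,0,0,0.233,1],
  [-0.834,-0.223,0,0,0,0.233,1],
  [-0.834,-0.223,0,0,0,0.233,1],
])

```text
time_s: 2.4
tool_pos: [0.4512, 0.1444, 0.3306]
tool_rot: [179.9, 0.0, 94.5]
force: [-0.3, 0.6, 0.3]
grip_width: 0.0873
grasp_force: 0.0
```

>>> apply_moves([
  [-0.747,-0.065,0,0,0,0.175,1],
  [-0.747,-0.065,0,0,0,0.175,1],
  [-0.747,-0.065,0,0,0,0.175,1],
  [-0.747,-0.065,0,0,0,0.175,1],
])

```text
time_s: 2.8
tool_pos: [0.4501, -0.0082, 0.3309]
tool_rot: [179.9, -0.0, 79.2]
force: [-0.1, 0.7, 0.5]
grip_width: 0.0871
grasp_force: 0.0
```

>>> apply_moves([
  [-0.711,0,0.3,0,0,0.076,1],
  [-0.711,0,0.3,0,0,0.076,1],
  [-0.711,0,0.3,0,0,0.076,1],
  [-0.711,0,0.3,0,0,0.076,1],
  [-0.711,0,0.3,0,0,0.076,1],
])

```text
time_s: 3.3
tool_pos: [0.4248, -0.1407, 0.2698]
tool_rot: [-180.0, -0.1, 73.2]
force: [0.5, 0.7, 0.4]
grip_width: 0.0867
grasp_force: 0.0
```

Run:
```python
from cell import env, viewer, boxes_of, masks_of
from h import *
import cv2
o=env.get_obs(); print(o['time_s'],o['tool_pos'],o['tool_rot'],o['force'])
cal=viewer.get_calibration("wrist");print(cal)
im=viewer.read_camera("wrist"); cv2.imwrite("pics/w1r.png",im[...,::-1]);cv2.imwrite("pics/w1.png",cv2.resize(im[...,::-1],(800,600)))
for t in ["sleeve_grip","number_4","panel_bar"]: print(t,[(np.round(b["location"],1),round(b["conf"],2)) for b in boxes_of("wrist",t)[:3]])
p=np.load("p.npy")
a=[0.3*i for i in range(7)]
L=[[-80+35*np.cos(t),-160-35*np.sin(t),34] for t in a]
print(np.round(proj(cal,st(p,L+[[-80,-160,88],[-80,-160,70],[-115,0,70]]))*800/512,0))
```

```text
3.3 [ 0.42484243 -0.14068159  0.26976735] [-1.79972153e+02 -6.85890356e-02  7.32409332e+01] [0.45263111 0.6775926  0.40304279]
{'fov_y': 68.83970127446848, 'cx': 253.02490285888678, 'cy': 189.69791708529783, 'position': array([ 0.44515398, -0.07372182,  0.43129982]), 'orientation': array([-14.97210351,   0.03145717, -16.75108257])}
sleeve_grip [(array([264.8, 271.4]), 0.64), (array([269.6, 161.2]), 0.6)]
number_4 [(array([336.3,  77. ]), 0.9)]
panel_bar [(array([352.6,  54.6]), 0.68)]
[[466. 257.]
 [463. 268.]
 [458. 278.]
 [450. 286.]
 [440. 291.]
 [429. 294.]
 [418. 293.]
 [432. 268.]
 [430. 264.]
 [387.  52.]]
```

View pics/w1.png

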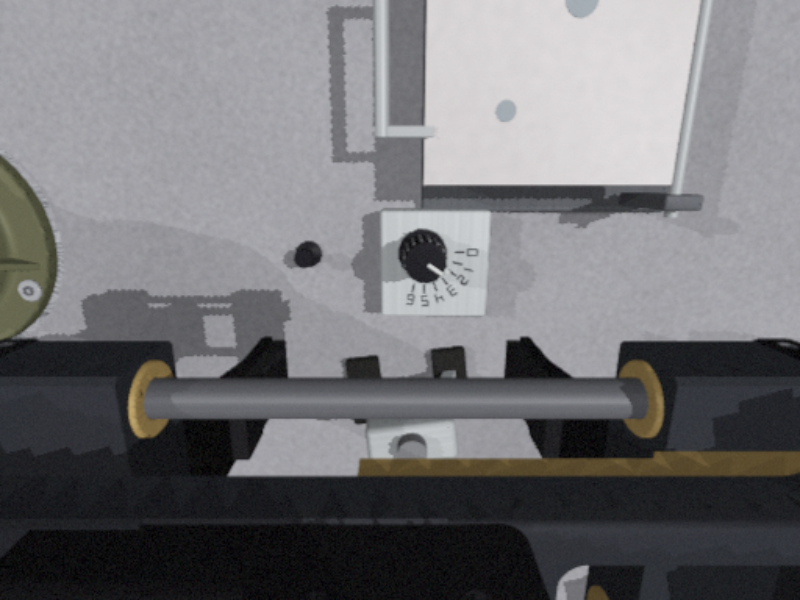

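Run:
```python
from cell import env, viewer
from h import *
import cv2
cal=viewer.get_calibration("wrist")
im=cv2.imread("pics/w1r.png"); p=np.load("p.npy")
M=[[-88,-100,72],[112,-100,72],[-115,-60,70]]+[[-80+35*np.cos(t),-160-35*np.sin(t),34] for t in (0,.9,1.2,1.5,1.8)]
q=np.array([[424,185],[673,185],[381,131],[460,251],[446,281],[435,287],[425,290],[414,289]])*.64
r=least_squares(lambda p:(proj(cal,st(p,M))-q).ravel(),p,loss='soft_l1')
print(r.x,np.round(r.fun.reshape(-1,2),1)); pn=r.x; np.save("p.npy",pn)
s=6;x0,y0=235,130
c=cv2.resize(im[y0:y0+80,x0:x0+90],None,fx=s,fy=s,interpolation=2)
def d(P,col):
    for u in proj(cal,st(pn,P)): cv2.circle(c,tuple(int(v) for v in ((u-[x0,y0]+.5)*s)),2,col,-1)
t=np.linspace(0,6.28,40)
d(np.c_[-80+17*np.cos(t),-160+17*np.sin(t),88+0*t],(0,0,255)); d(np.c_[-80+22*np.cos(t),-160+22*np.sin(t),44+0*t],(0,255,0))
t=np.arange(7)*.3; d(np.c_[-80+35*np.cos(t),-160-35*np.sin(t),34+0*t],(255,0,0))
cv2.imwrite("pics/w1c.png",c); print(st(pn,[[-80,-160,70],[-115,0,70],[120,0,70]]))
```

```text
[ 0.57442528 -0.00953509 -0.28726088] [[-4.2 -0.1]
 [-3.1  0.1]
 [ 1.4  0.5]
 [ 0.8  0.6]
 [-0.   0.1]
 [ 0.7 -0.3]
 [ 0.1 -0.7]
 [ 0.  -0.6]]
[[ 0.45237117 -0.14031274  0.07      ]
 [ 0.46413757  0.02304745  0.07      ]
 [ 0.68950811 -0.04353426  0.07      ]]
```

View pics/w1c.png

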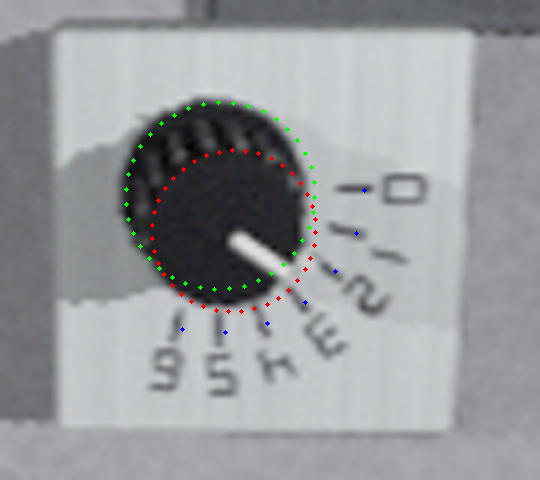

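Run:
```python
from h import *
from cell import env
chain(env.get_obs(),[((.4505,-.141,.115),90)])
```

```text
(0.4505, -0.141, 0.115) 90 [0.021, 0.12, 0.778, 0.001, -0.0, -0.191] dist 0.157
```

>>> apply_moves([
  [0.021,0.12,0.4,0,0,-0.191,0.7],
  [0.021,0.12,0.778,0,0,-0.191,0.7],
  [0.021,0.12,0.778,0,0,-0.191,0.7],
  [0.021,0.12,0.778,0,0,-0.191,0.7],
  [0.021,0.12,0.778,0,0,-0.191,0.7],
  [0.021,0.12,0.778,0,0,-0.191,0.7],
])

```text
time_s: 4.1
tool_pos: [0.4513, -0.1427, 0.1165]
tool_rot: [179.8, 0.0, 89.9]
force: [-0.6, -1.0, 1.1]
grip_width: 0.0611
grasp_force: 0.0
```

Run:
```python
from cell import env, viewer
from h import *
import cv2
o=env.get_obs(); print(o['time_s'],o['tool_pos'],o['tool_rot'])
cal=viewer.get_calibration("wrist")
im=viewer.read_camera("wrist")[...,::-1].copy(); cv2.imwrite("pics/w2r.png",im)
p=np.load("p.npy"); s=1.5625
c=cv2.resize(im,(800,600))
def d(P,col):
    for u in proj(cal,st(p,P)): cv2.circle(c,tuple(int(v) for v in (u+.5)*s),2,col,-1)
t=np.linspace(0,6.28,40)
d(np.c_[-80+17*np.cos(t),-160+17*np.sin(t),88+0*t],(0,0,255)); d(np.c_[-80+22*np.cos(t),-160+22*np.sin(t),44+0*t],(0,255,0))
t=np.arange(7)*.3; d(np.c_[-80+35*np.cos(t),-160-35*np.sin(t),34+0*t],(255,0,0))
d([[-88,-100,72],[-115,60,70],[-115,-60,70]],(0,200,255))
cv2.imwrite("pics/w2.png",c)
```

```text
4.1 [ 0.45133734 -0.1427266   0.11654484] [1.79825895e+02 1.56047931e-02 8.98752589e+01]
```

View pics/w2.png

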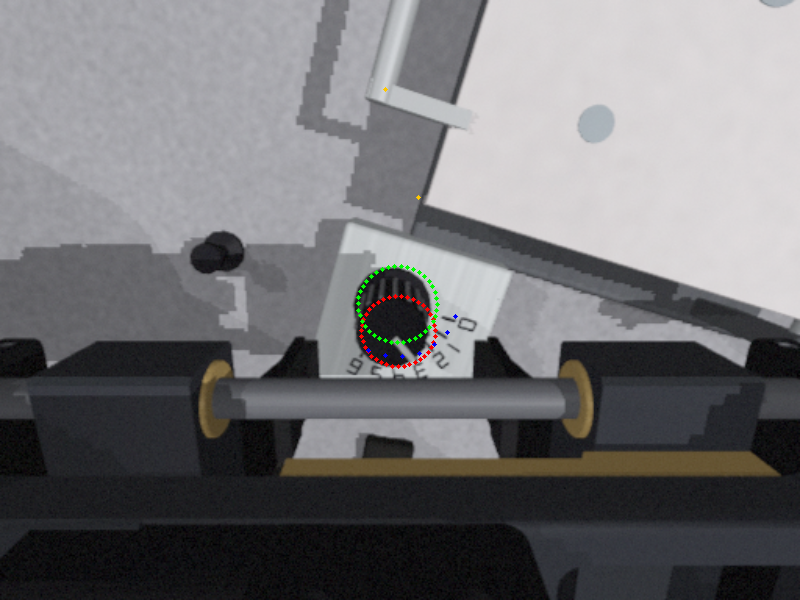

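>>> apply_moves([
  [0.012,0,0.16,0,0,0,0.7],
  [0.012,0,0.32,0,0,0,0.7],
  [0.012,0,0.32,0,0,0,0.7],
  [0.012,0,0.32,0,0,0,0.3],
  [0.012,0,0.32,0,0,0,0.3],
  [0.012,0,0.32,0,0,0,0.3],
  [0.012,0,0.32,0,0,0,0.3],
  [0.012,0,0.32,0,0,0,0.3],
  [0.012,0,0.32,0,0,0,0.3],
], grip_force=25)

```text
time_s: 5.05
tool_pos: [0.4496, -0.1404, 0.0513]
tool_rot: [-180.0, -0.1, 89.8]
force: [-4.2, 1.0, 7.9]
grip_width: 0.0333
grasp_force: 25.0
```

>>> apply_moves([
  [0,0,0,0,0,0.08,0.3],
  [0,0,0,0,0,0.16,0.3],
  [0,0,0,0,0,0.24,0.3],
  [0,0,0,0,0,0.32,0.3],
  [0,0,0,0,0,0.4,0.3],
  [0,0,0,0,0,0.41,0.3],
  [0,0,0,0,0,0.41,0.3],
])

```text
time_s: 5.75
tool_pos: [0.45, -0.1406, 0.0513]
tool_rot: [180.0, -0.0, 54.6]
force: [-2.2, 0.1, 5.8]
grip_width: 0.0334
grasp_force: 25.0
```

Run:
```python
from cell import env, viewer
import cv2, numpy as np
o=env.get_obs(); print(o['tool_rot'],o['wrist_torque'])
a=viewer.read_camera("side")[100:320,160:360,::-1]; b=viewer.read_camera("wrist")[130:250,180:340,::-1]
cv2.imwrite("pics/sw.png",np.hstack([cv2.resize(a,(500,550),interpolation=2),cv2.resize(b,(300,225)) if 0 else np.vstack([cv2.resize(b,(300,225),interpolation=2),np.zeros((325,300,3),np.uint8)])]))
```

```text
[ 1.79977462e+02 -3.18506345e-02  5.46013690e+01] [-0.05502005  0.55603177  0.18721374]
```

View pics/sw.png

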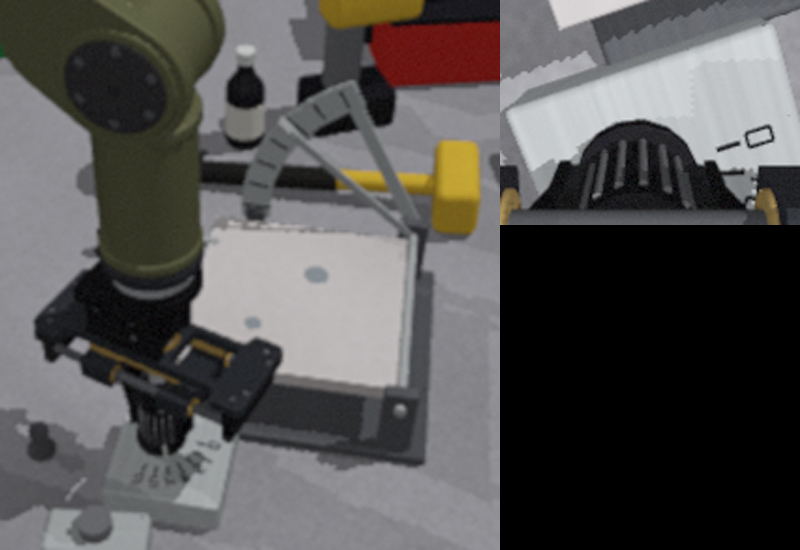

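>>> apply_moves([
  [0,0,0,0,0,0,0.65],
  [0,0,0,0,0,0,0.65],
  [0,0,0,0,0,0,0.65],
  [0,0,-0.15,0,0,0,0.65],
  [0,0,-0.4,0,0,0,0.65],
  [0,0,-0.65,0,0,0,0.65],
  [0,0,-0.75,0,0,-0.1,0.65],
  [0,0,-0.75,0,0,-0.2,0.65],
  [0,0,-0.75,0,0,-0.2,0.65],
])

```text
time_s: 6.75
tool_pos: [0.4499, -0.1404, 0.201]
tool_rot: [179.9, -0.1, 71.8]
force: [0.2, -0.5, 0.0]
grip_width: 0.0565
grasp_force: 0.0
```

Run:
```python
from cell import env, viewer
from h import *
import cv2
o=env.get_obs(); print(o['time_s'],o['tool_pos'],o['tool_rot'])
cal=viewer.get_calibration("wrist"); np.save("calw.npy",cal,allow_pickle=True)
im=viewer.read_camera("wrist")[...,::-1].copy(); cv2.imwrite("pics/w3r.png",im)
sd=viewer.read_camera("side")[...,::-1].copy(); cv2.imwrite("pics/s3r.png",sd)
p=np.load("p.npy"); cs=viewer.get_calibration("side")
ks=proj(cs,st(p,[[120-np.cos(a)*L,y,70+np.sin(a)*L] for a in np.radians([30,40,50]) for L,y in [(180,115)]]+[[120,115,70]]))
s=1.5625; print(np.round(ks,1))
c=cv2.resize(im,(512,384)); 
for u in proj(cal,st(p,[[-115,60,70],[-115,-60,70],[-115,0,70],[-80,-160,88]])): print(u); cv2.circle(c,tuple(int(v) for v in u),2,(0,0,255),-1)
d=cv2.resize(sd[110:250,200:360],(320,280),interpolation=2)
for u in ks: cv2.circle(d,tuple(int(v) for v in (u-[200,110])*2),2,(0,0,255),-1)
W=np.zeros((600,800,3),np.uint8); W[:384,:480]=c[:,32:]; W[:280,480:]=d
k=cv2.resize(im[100:220,180:340],(480,360),interpolation=2)[:216]; W[384:,:480]=k
cv2.imwrite("pics/w3.png",W)
```

```text
6.75 [ 0.44991907 -0.14038067  0.20098192] [ 1.79923175e+02 -8.92820003e-02  7.18125623e+01]
[[266.2 156.3]
 [273.8 148.5]
 [283.5 141.8]
 [325.1 191.4]]
[207.60799868 -63.19024519]
[216.4010395   83.39749888]
[212.26676815  14.47554991]
[255.0877867  185.63370283]
```

View pics/w3.png

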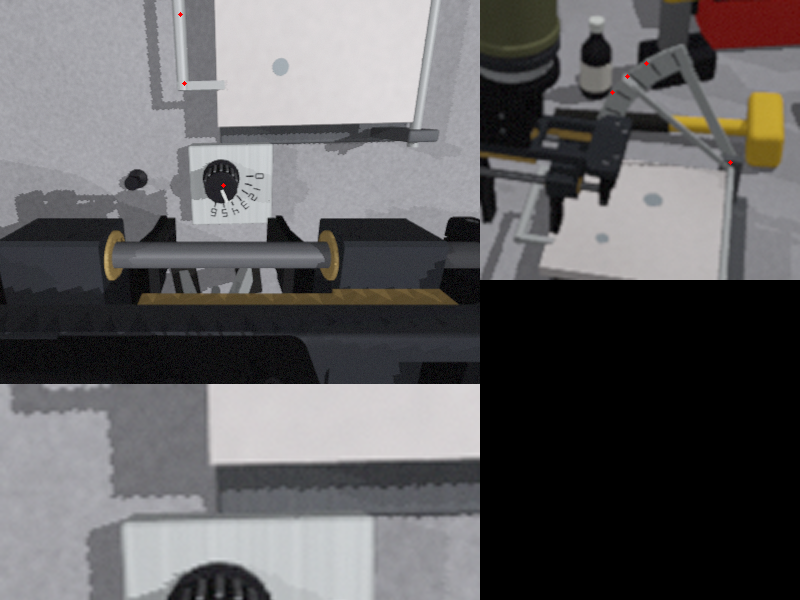

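The pointer sits on 4 and the marker arm matches the predicted 40° dot at (627,76). The predicted bar points lie on the bar at (180,14) and (184,83). Next I'll move above the bar.

Run:
```python
from h import *
from cell import env
print(env.get_obs()['qpos'])
chain(env.get_obs(),[((.464,.023,.12),73.54),((.464,.023,.051),73.54)])
```

```text
[-42.43117819  -7.6131346   53.37555738 110.89520896   6.346905
  73.80483689  -9.49791901]
(0.464, 0.023, 0.12) 73.54 [0.798, -0.187, 0.399, -0.001, -0.0, -0.023] dist 0.182
(0.464, 0.023, 0.051) 73.54 [0.0, -0.0, 0.345, 0.0, 0.0, 0.0] dist 0.069
```

>>> apply_moves([
  [0.25,-0.06,0,0,0,-0.023,0.28],
  [0.5,-0.12,0.1,0,0,-0.023,0.28],
  [0.75,-0.17,0.25,0,0,-0.023,0.28],
  [0.798,-0.187,0.399,0,0,-0.023,0.28],
  [0.798,-0.187,0.399,0,0,-0.023,0.28],
  [0.798,-0.187,0.399,0,0,-0.023,0.28],
  [0.798,-0.187,0.399,0,0,-0.023,0.28],
])

```text
time_s: 7.55
tool_pos: [0.4645, 0.0215, 0.1211]
tool_rot: [179.9, 0.0, 73.6]
force: [0.5, 0.0, 0.6]
grip_width: 0.0248
grasp_force: 0.0
```

Run:
```python
from cell import env, viewer
from h import *
import cv2
o=env.get_obs(); print(o['time_s'],o['tool_pos'],o['tool_rot'],o['grip_width'],o['qpos'])
cal=viewer.get_calibration("wrist")
im=viewer.read_camera("wrist")[...,::-1].copy(); cv2.imwrite("pics/w4r.png",im)
p=np.load("p.npy"); s=1.5625
c=cv2.resize(im,(800,600))
for u in proj(cal,st(p,[[-115,y,70] for y in range(-60,61,10)]+[[-82,y,72] for y in range(-100,101,20)])): cv2.circle(c,tuple(int(v) for v in (u+.5)*s),2,(0,0,255),-1)
cv2.imwrite("pics/w4.png",c)
chain(o,[((.464,.023,.051),73.54)])
```

```text
7.55 [0.46453276 0.02150033 0.12112258] [1.79942196e+02 1.04682378e-02 7.35746797e+01] 0.024819755539372518 [-49.82301618  -1.16876701  44.00081175 117.13135077   0.94115497
  63.66296853 -22.67033503]
(0.464, 0.023, 0.051) 73.54 [0.007, -0.005, 0.351, 0.001, 0.0, 0.0] dist 0.07
```

View pics/w4.png

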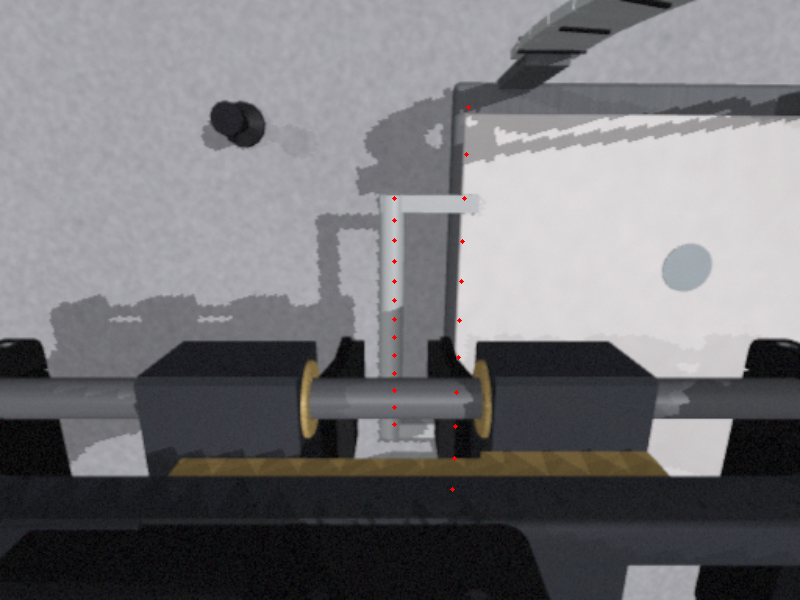

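>>> apply_moves([
  [0.007,-0.005,0.15,0,0,0,0.28],
  [0.007,-0.005,0.3,0,0,0,0.28],
  [0.007,-0.005,0.351,0,0,0,0.28],
  [0.007,-0.005,0.351,0,0,0,0.28],
  [0.007,-0.005,0.351,0,0,0,0.05],
  [0.007,-0.005,0.351,0,0,0,0.05],
  [0.007,-0.005,0.351,0,0,0,0.05],
  [0.007,-0.005,0.351,0,0,0,0.05],
], grip_force=30)

```text
time_s: 8.4
tool_pos: [0.4632, 0.025, 0.0515]
tool_rot: [-179.9, -0.1, 73.8]
force: [-5.2, 0.5, 6.2]
grip_width: 0.0109
grasp_force: 30.0
```

```bash
cat >> h.py <<'E'
Y=73.54
def arc(o,p,angs,tilt,c0=None):
    """rows for the panel angles (deg), tool tilted by tilt*angle, relative to o (grasp pt assumed on bar)"""
    A=R.from_euler('xyz',o['tool_rot'],degrees=True); ax=np.array([-np.sin(p[2]),np.cos(p[2]),0])
    D=R.from_euler('xyz',[180,0,Y],degrees=True)
    for a in angs:
        f=np.radians(a); b=st(p,[[120-235*np.cos(f),0,70+235*np.sin(f)]])[0]
        B=R.from_rotvec(ax*f*tilt)*D
        t=b+B.apply([0,0,.019])
        print(a,np.round(t,3),np.round(np.r_[A.inv().apply(t-o['tool_pos'])/.2,(A.inv()*B).as_rotvec()/1.5],3).tolist())
def ang(o,p):
    A=R.from_euler('xyz',o['tool_rot'],degrees=True); g=o['tool_pos']-A.apply([0,0,.019])
    c,s=np.cos(p[2]),np.sin(p[2]); d=g-np.array([p[0],p[1],0]); x=(c*d[0]+s*d[1])*1000; y=(-s*d[0]+c*d[1])*1000; z=g[2]*1000
    return np.degrees(np.arctan2(z-70,120-x)),np.hypot(z-70,120-x),y
E
python3 - <<'E'
from h import *
from cell import env
o=env.get_obs();p=np.load("p.npy");print(o['tool_pos'],o['tool_rot'],o['grip_width'],o['force'],o['qpos'],ang(o,p))
arc(o,p,[2,4,7,10,13,16,19,22],0.65)
E
```

```text
[0.46320647 0.02497555 0.05153654] [-1.79937517e+02 -7.98246542e-02  7.37535978e+01] 0.010872491129672576 [-5.24762636  0.48206633  6.19675777] [-48.77353391   5.86460736  44.70467408 121.07748636  -5.15921299
  54.88730636 -17.49042037] (np.float64(0.1300220192497408), np.float64(236.41902397996478), np.float64(1.5588918223572237))
2 [0.464 0.023 0.059] [-0.008, 0.006, -0.038, 0.014, -0.001, 0.002]
4 [0.464 0.023 0.067] [-0.008, 0.006, -0.079, 0.03, -0.001, 0.003]
7 [0.464 0.023 0.08 ] [-0.008, 0.008, -0.141, 0.052, -0.001, 0.003]
10 [0.465 0.023 0.092] [-0.008, 0.014, -0.202, 0.075, -0.001, 0.003]
13 [0.467 0.022 0.104] [-0.008, 0.023, -0.263, 0.098, -0.001, 0.003]
16 [0.47  0.021 0.116] [-0.008, 0.035, -0.323, 0.12, -0.001, 0.003]
19 [0.473 0.021 0.128] [-0.008, 0.05, -0.382, 0.143, -0.001, 0.003]
22 [0.476 0.02  0.14 ] [-0.008, 0.069, -0.441, 0.166, -0.001, 0.003]
```

>>> apply_moves([
  [0,0.0,-0.02,0.007,0,0,0.05],
  [0,0.0,-0.038,0.014,0,0,0.05],
  [0,0.001,-0.058,0.022,0,0,0.05],
  [0,0.002,-0.079,0.03,0,0,0.05],
  [0,0.004,-0.11,0.041,0,0,0.05],
  [0,0.006,-0.141,0.052,0,0,0.05],
  [0,0.009,-0.172,0.064,0,0,0.05],
  [0,0.012,-0.202,0.075,0,0,0.05],
  [0,0.016,-0.233,0.086,0,0,0.05],
  [0,0.021,-0.263,0.098,0,0,0.05],
  [0,0.027,-0.293,0.109,0,0,0.05],
  [0,0.033,-0.323,0.12,0,0,0.05],
  [0,0.04,-0.353,0.132,0,0,0.05],
  [0,0.048,-0.382,0.143,0,0,0.05],
  [0,0.057,-0.412,0.155,0,0,0.05],
  [0,0.067,-0.441,0.166,0,0,0.05],
  [0,0.067,-0.441,0.166,0,0,0.05],
])

```text
time_s: 10.1
tool_pos: [0.4746, 0.0214, 0.139]
tool_rot: [-165.4, 0.0, 73.8]
force: [-7.2, 3.5, 0.8]
grip_width: 0.0111
grasp_force: 30.0
```

Run:
```python
from h import *
from cell import env
o=env.get_obs();p=np.load("p.npy");print(o['tool_pos'],o['tool_rot'],o['grip_width'],o['force'],o['qpos'],ang(o,p))
arc(o,p,[22,25,28,31,34,36,38,39,40],0.65)
```

```text
[0.4745513  0.02137069 0.1389836 ] [-1.65378774e+02  3.22192976e-02  7.37818896e+01] 0.011108312362493362 [-7.24675713  3.54664076  0.77348333] [-41.8518433   14.82424767  45.67144515 103.86487109 -13.71901487
  80.56802425  -8.01123562] (np.float64(21.682525155450296), np.float64(236.47349539569103), np.float64(1.3729239792259276))
22 [0.476 0.02  0.14 ] [-0.007, 0.009, -0.006, -0.004, 0.001, 0.003]
25 [0.48  0.018 0.151] [-0.007, 0.015, -0.066, 0.019, 0.001, 0.003]
28 [0.485 0.017 0.162] [-0.007, 0.024, -0.127, 0.042, 0.001, 0.003]
31 [0.49  0.015 0.173] [-0.007, 0.037, -0.186, 0.064, 0.001, 0.003]
34 [0.496 0.014 0.184] [-0.007, 0.053, -0.245, 0.087, 0.001, 0.003]
36 [0.5   0.012 0.191] [-0.007, 0.065, -0.284, 0.102, 0.001, 0.003]
38 [0.504 0.011 0.197] [-0.008, 0.078, -0.322, 0.117, 0.001, 0.003]
39 [0.507 0.011 0.201] [-0.008, 0.085, -0.341, 0.125, 0.001, 0.003]
40 [0.509 0.01  0.204] [-0.008, 0.093, -0.36, 0.132, 0.001, 0.003]
```

>>> apply_moves([
  [0,0.002,-0.025,0.008,0,0,0.05],
  [0,0.007,-0.066,0.019,0,0,0.05],
  [0,0.011,-0.096,0.031,0,0,0.05],
  [0,0.016,-0.127,0.042,0,0,0.05],
  [0,0.022,-0.156,0.053,0,0,0.05],
  [0,0.029,-0.186,0.064,0,0,0.05],
  [0,0.036,-0.216,0.076,0,0,0.05],
  [0,0.045,-0.245,0.087,0,0,0.05],
  [0,0.051,-0.265,0.095,0,0,0.05],
  [0,0.057,-0.284,0.102,0,0,0.05],
  [0,0.063,-0.303,0.11,0,0,0.05],
  [0,0.07,-0.322,0.117,0,0,0.05],
  [0,0.077,-0.341,0.125,0,0,0.05],
  [0,0.085,-0.36,0.132,0,0,0.05],
  [0,0.085,-0.36,0.132,0,0,0.05],
  [0,0.085,-0.36,0.132,0,0,0.05],
  [0,0.085,-0.36,0.132,0,0,0.05],
])

```text
time_s: 11.8
tool_pos: [0.508, 0.0112, 0.2048]
tool_rot: [-154.2, 0.0, 73.8]
force: [-6.2, 2.6, 2.4]
grip_width: 0.0111
grasp_force: 30.0
```

Run:
```python
from h import *
from cell import env, viewer, masks_of
import cv2
o=env.get_obs();p=np.load("p.npy");print(o['tool_pos'],o['tool_rot'],o['grip_width'],o['force'],o['qpos'],ang(o,p))
arc(o,p,[39,40,41],0.65)
sd=viewer.read_camera("side")[...,::-1]; cs=viewer.get_calibration("side")
W=cv2.resize(sd[60:240,180:420],(800,600),interpolation=2)
s=800/240
def d(a,y,Ls,col,dz=0):
    a=np.radians(a)
    for u in proj(cs,st(p,[[120-np.cos(a)*L+dz*np.sin(a),y,70+np.sin(a)*L+dz*np.cos(a)] for L in Ls])): cv2.circle(W,tuple(int(v) for v in (u-[180,60]+.5)*s),1,col,-1)
for a,c in ((38,(255,0,0)),(40,(0,0,255)),(42,(0,160,0))): d(a,-100,range(8,203,12),c,2); d(a,100,range(8,203,12),c,2)
d(40,115,range(0,181,15),(255,0,255))
cv2.imwrite("pics/f.png",W)
```

```text
[0.50795032 0.0112424  0.2048399 ] [-1.54161360e+02  4.10569911e-02  7.37855416e+01] 0.011136301107291023 [-6.17881464  2.58515966  2.35444803] [-32.44373891  26.44162693  44.673545    86.60791308 -19.77702518
 100.56994331  -1.95773808] (np.float64(39.956167997918925), np.float64(236.5930289653729), np.float64(1.1395655746413054))
39 [0.507 0.011 0.201] [-0.005, 0.004, 0.021, -0.006, 0.002, 0.002]
40 [0.509 0.01  0.204] [-0.005, 0.008, 0.001, 0.002, 0.002, 0.002]
41 [0.511 0.009 0.207] [-0.006, 0.012, -0.019, 0.009, 0.002, 0.002]
```

View pics/f.png

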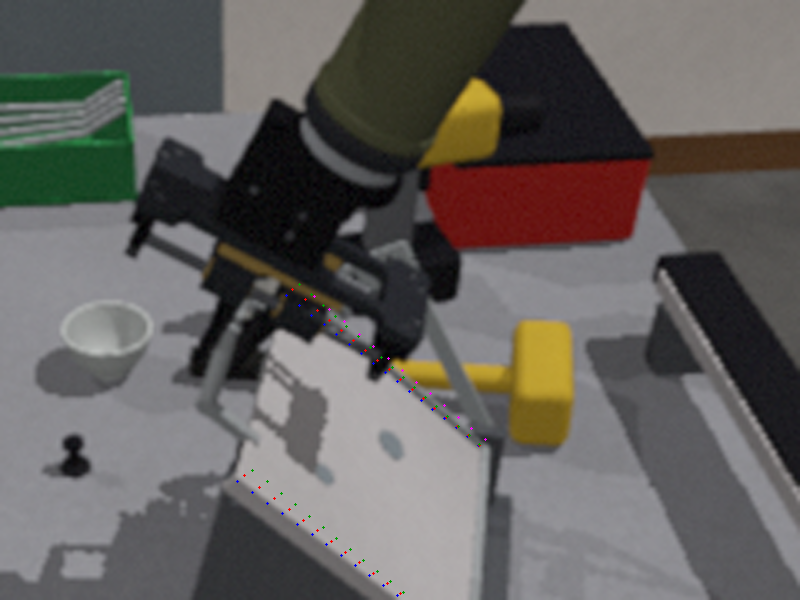

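Run:
```python
from h import *
from cell import env, viewer
import cv2
p=np.load("p.npy"); cs=viewer.get_calibration("side"); ct=viewer.get_calibration("top")
s0=cv2.imread("pics/side0.png",0); s1=cv2.cvtColor(viewer.read_camera("side"),cv2.COLOR_RGB2GRAY); 
t0=cv2.imread("pics/top0.png",0)
def prof(im,cal,P):
    v=[]
    for Q in P:
        u=proj(cal,st(p,Q)).astype(np.float32); v.append(cv2.remap(im.astype(np.float32),u[:,:1],u[:,1:],1).mean())
    return np.array(v)
def edge(im,a0,yy=-100,r=(100,195)):
    A=np.arange(a0-6,a0+6,.25)
    P=[[[120-np.cos(a)*L-2*0+2*np.sin(a),yy,70+np.sin(a)*L+2*np.cos(a)] for L in np.linspace(*r,60)] for a in np.radians(A)]
    v=cv2.GaussianBlur(prof(im,cs,P)[:,None],(1,5),1).ravel(); g=np.diff(v)
    print(a0,np.round(v[::2]).astype(int)); k=np.argmax(g); w=np.clip(g[max(0,k-4):k+5],0,None); print("edge",(w*A[max(0,k-4):k+5]).sum()/w.sum()+.125)
for y in (-100,): edge(s0,0,y); edge(s1,40,y)
```

```text
0 [ 84  88  93  96  98  99 103 109 118 130 142 153 161 164 165 164 164 164
 163 163 164 164 164 164]
edge -1.3689632699948393
40 [103 105 107 108 109 111 116 124 137 151 162 167 169 168 168 168 168 168
 168 168 168 168 168 168]
edge 38.12610985127876
```

>>> apply_moves([
  [0,0,-0.004,0.001,0,0,0.05],
  [0,0,-0.004,0.001,0,0,0.05],
  [0,0,-0.004,0.001,0,0,0.05],
  [0,0,-0.004,0.001,0,0,0.05],
  [0,0,-0.004,0.001,0,0,0.05],
])

```text
time_s: 12.4
tool_pos: [0.5084, 0.0111, 0.2055]
tool_rot: [-154.1, 0.0, 73.8]
force: [-6.0, 2.2, 1.4]
grip_width: 0.0111
grasp_force: 30.0
```

Run:
```python
from h import *
from cell import env
o=env.get_obs(); print(o['time_s'],ang(o,np.load("p.npy")),o['force'],o['grasp_force'],o['joint_velocities'])
print(env.sign_off())
```

```text
12.4 (np.float64(40.15320499976967), np.float64(236.58657121738798), np.float64(1.1321485589549791)) [-5.96499686  2.15760546  1.36144563] 30.01606374979019 [ 0.00828696  0.01262624  0.1210254   0.14498139  0.06273258 -0.00106615
 -0.01289389]
the job is handed in; nothing more can be done
None
```

The sleeve is on 4 with the marker arm at 40°. The panel is held still by its grip bar at about 40° (arm pose 40.2°; a rough side-camera check suggested about 39.5°), and the job was handed in at 12.4 s.

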